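Raise the camera monopod to its second stop and hold it

ROBOT

A 6-joint arm with a two-finger parallel gripper is mounted at the origin on the work surface. World frame = base frame: x ahead of the robot, y to its left, z up, the work surface at z = 0. Lengths are in m, angles in rad, forces in N, time in s.
With the tool pointing down it reaches from about 0.35 to 0.775 m from the base axis. Payload 5.5 kg.
Tool frame: the origin (TCP) lies at the very end of the fingers, on their centre line; the grasp point (between the pads) lies 19 mm behind it; x points along the fingers, y is the direction in which the jaws open and shut, and the axes are right-handed (so a half turn about x gives the same grasp; the last joint's range is limited). The gripper opens to 85 mm and grips with 20 to 120 N. Pads are 22 mm wide; open, the fingers measure 114 mm over their backs; the gripper's body (76 mm by 85 mm) begins 54 mm behind the grasp point. The pads swing forward as they close: fully open they stand 13 mm farther back than shut.
Start: joints at [-1.438, 0.313, 0.046, 1.304, 0, 1.431], TCP at [0.155, -0.554, 0.231] pointing down, gripper open.
Joint ranges: [-2.76, 2.76], [-0.86, 1.69], [-1.03, 1.26], [-2.2, 2.34], [-1.47, 1.5], [-3.14, 3.14]. Speed limits (rad/s): [2.57, 2.57, 3.14, 3.14, 3.14, 3.14].

INTERFACE

Orientations are given as a unit quaternion [w, x, y, z].
In Python, from workcell import env gives the robot as it stands.
- The arm moves only by the tool servo_tool, never from a script. Its argument "increments" is a list of rows, each an object with "offset": the shift along the tool's x, y, z in cm, a list of three; "yaw": the turn about the tool's x in degrees. In form: [{"offset": [x, y, z], "yaw": yaw}, ...]. A call has exactly 8 rows; each row is the pose to reach, as a shift and turn from the pose commanded when the call began, along the tool's axes at that moment; what a row does not reach only later rows make up. A row lasts 1/10 s, in which the tool goes at most 50 mm and 8.59 degrees, less where a joint would pass 70% of its speed; a pose out of reach is approached as far as the arm can. A call with a gripper value outside its range is refused whole. "claw" is the opening, from 0 (shut) to 1 (fully open), set as the call begins (left out, the last holds). The fingers move at their own pace and stop on an object; "force" is the grip in N (left out, the last holds). Time passes only in rows, so rows that repeat a pose let the fingers close, or fill a call up. It gives the time, the measured TCP pose, the force and the opening at its end, in the units of the state.
- env.get_state(): the state, without advancing time (a new reading comes with each control period).
- env.read_camera(name): name is "scene" or "top" or "wrist"; returns (picture, depth): 420x560x3 uint8, red, green, blue; 420x560 float32, m along the optical axis (not along the pixel's ray), 0 where there is no reading.
- env.camera_model(name): a dict with "vertical_fov" (degrees; the focal length in pixels is half the picture's height over the tangent of half this angle, whatever the lens; pixels are square), "cx", "cy" (the principal point, pixels), "D" ([k1, k2, p1, p2, k3] as OpenCV has them; the pictures are not rectified), "world_from_camera" (4x4, takes a point from camera to world coordinates). Camera axes: x right, y up, looking along -z (the intrinsics and any distortion apply to the point x, -y, -z); pixel columns grow to the right and rows downward; lengths in m; the calibration is good to about 2 mm. A picture is of the moment at which its call begins: read the wrist's pose just before it. camera_model takes no time and is no camera call; for the wrist camera it gives the pose at the moment of the call.
- env.hand_in(): hands the job in, once; it reports no verdict.
The state is a dict: "clock": time; "joint_pos": joint angles; "qvel": joint speeds; "tau": joint torques, N m; "tcp_pos": TCP position; "orientation": TCP orientation; "wrist_force": force on the tool from outside, world axes, zero at the start; "ft_torque": the same for the moment, N m; "finger_gap": finger opening in m.
Only numpy, scipy, OpenCV 4.12 (cv2) and the standard library are available. Lean on these libraries where they do the work, as an engineer would, in place of code of your own. Each camera call takes 0.05 s, during which the arm holds its last target.

TASK

Get the little camera monopod on the turntable up to full height for a shot: flick open the hinged dust cap beside it, press the steel lock button under the cap all the way in, then take the ribbed knob on top of the mast and pull it straight up, past the first stop to the second stop. The mast springs back if it is let go, so finish while still gripping the knob and holding the mast fully out at the second stop, with the cap left open; leave the four other things on the turntable where they are.

Things in the scene. Friction and masses are not known exactly. Their poses are not given: they have to be found in the camera images.
- stand: Monopod stand fixed on the aluminium turntable (clamped; 420 mm across, top 40 mm above the bench). Grey base 75 (x) x 200 (y) x 20 mm; origin at its underside's centre, z up, any yaw. At y = +60 mm the mast: sleeve and collar 46 mm in diameter, top 95 mm above the origin. At y = -60 mm the button well: metal tube 44 mm in diameter, rim 50 mm above the origin, under the flip cap.
- pull_knob: Black ribbed rubber knob on top of the mast, 34 mm in diameter, 42 mm tall, with a 30 mm mount plate on top; origin on the mast axis 3 mm below the knob's underside, z up. It does not turn. Mast in: knob from 99 to 141 mm above the stand's origin, mount plate and screw up to 152 mm; 4 mm gap to the collar below.
- knob_mid (a point): Middle of the knob's height, on the mast axis: the point to grip. 120 mm above the stand's origin when the mast is in, 240 mm at the second stop.
- tube_inner (a joint): Travel of the thin inner tube (with the knob) out of the middle tube, m: 0 in, 0.060 fully out (the first stop). Sprung back, takes about 4 to 6 N of upward pull and moves before the middle tube. Held down by the lock until the button is pressed (then a hard stop within about 2 mm).
- tube_middle (a joint): Travel of the middle tube out of the fixed sleeve, m: 0 in, 0.060 fully out (the second stop). Sprung back, takes about 10 to 13 N of upward pull, after the inner tube has reached its own end. The knob rises 0.120 in all.
- button_top (a point): Centre of the top face of the round steel lock button, 24 mm in diameter, 12 mm above the well's rim (62 mm above the stand's origin) before it is pressed. Under the cap at the start.
- button (a joint): Press of the lock button, m: 0 out (mast locked), 0.006 fully in (mast free). Pushed straight down with about 3 N; stays in by itself.
- cap (a joint): Flip cap angle, rad: 0 shut, 2.2 fully open. Light (25 g), small hinge friction; it falls shut from below about 0.5 and falls open by itself past about 1.1. May start slightly ajar (up to 0.2).
- cap_hinge (a point): Hinge of the black flip cap (44 mm in diameter, 16 mm tall, hollow below), at the well's rim height, 22 mm from the well's axis on the stand's -x side; the hinge line runs along the stand's y. Its opening lifts the stand's +x edge up and over towards -x; open, it hangs back out of the way, reaching 55 mm past the hinge.
- cap_tab (a point): Middle of the top edge of the cap's upright thumb tab: plate 8 mm thick, 18 mm wide along the stand's y, on the cap's top 14 mm from the hinge line (towards +x), its top edge 55 mm above the rim, 39 mm above the cap's top. Pushed level towards the stand's -x with fingertips about 33 mm above the rim until they are 45 to 60 mm past the hinge line, it tips the cap open.
- spray_bottle: Bystander: yellow plastic spray bottle standing on the turntable, 62 mm in diameter, 161 mm tall; origin at the centre of its underside.
- pipe_wrench: Bystander: steel pipe wrench lying on the turntable, 187 mm long along its x, jaw at +x, 18 mm tall; origin under the middle.
- torque_wrench: Bystander: chrome torque wrench lying on the turntable, 253 mm long along its x, head at +x, 28 mm tall; origin under the middle.
- silicone_grip: Bystander: green ribbed silicone sleeve lying on the turntable, 104 mm long along its x, 37 mm across; origin under the middle.

How it is judged:
On the way, in this order (a step that is already met when the one before it is completed fails the run):
1. the dust cap is flicked open, the button not yet pressed (value of joint cap above 1.6 rad and value of joint button below 0.003 m), for 0.1 s.
2. the lock button is pressed in, the mast still down (value of joint button above 0.0045 m and value of joint tube_inner below 0.008 m), for 0.1 s.
At the end, for the whole second after the job is handed in: Both tubes are out to within 5 mm of their ends (the second stop), the knob is held by the fingers (over 4 N of contact) and still (under 20 mm/s), the lock button is in (over 4 of 6 mm) and the cap stands open (over 1.5 rad), all through the last second (value of joint each of tube_inner, tube_middle above 0.055 m and contact force between the fingers and pull_knob above 4 N and linear speed of pull_knob below 0.02 m/s and value of joint button above 0.004 m and value of joint cap above 1.5 rad); the arm keeps its last pose, push and grip.
It fails at once if a bystander was moved more than 30 mm (distance of any of spray_bottle, pipe_wrench, torque_wrench, silicone_grip from where it was at the start of the episode above 0.03 m).
It fails at once if the spray bottle was knocked over (angle between spray_bottle's own z axis and vertical above 0.6 rad).
It also fails if it takes over 48 s, if anything falls off the work surface, if the arm or the gripper's body presses on something with over 40 N, if the wrist force passes 120 N, or if a joint passes its speed limit or range.

## Working session

There is one attempt and no reset: what is moved stays moved. The work goes in short steps, Python scripts to look and compute and a tool call to move; the robot and the scene stay as the last step left them, time stands still between calls to the robot, and variables do not carry over. Pictures are saved under pics/ and viewed, and the job is handed in when it is done.

Besides the shell and the picture viewer there is one more tool, called after "Request:" as a command line: name --argument value ..., lists and objects as JSON in quotes. servo_tool: Moves the arm, as the interface text tells. Its arguments: {"type":"object","properties":{"increments":{"type":"array","items":{"type":"object","properties":{"offset":{"type":"array","items":{"type":"number"}},"yaw":{"type":"number"}}}},"claw":{"type":"number"},"force":{"type":"number"}},"required":["increments"]}

```bash
mkdir -p pics; ls; cat > h.py <<'E'
import numpy as np, cv2
from workcell import env
def K(m):
    f=210/np.tan(np.radians(m["vertical_fov"])/2)
    return np.array([[f,0,m["cx"]],[0,f,m["cy"]],[0,0,1.]]),np.array(m["D"],float)
def rays(m,uv):
    k,D=K(m);p=cv2.undistortPoints(np.array(uv,float).reshape(-1,1,2),k,D).reshape(-1,2)
    T=np.array(m["world_from_camera"]);d=np.c_[p[:,0],-p[:,1],-np.ones(len(p))]
    return T[:3,3],d@T[:3,:3].T
def onplane(m,uv,z):
    o,d=rays(m,uv);return o+d*((z-o[2])/d[:,2])[:,None]
def bydepth(m,uv,dep):
    o,d=rays(m,uv);return o+d*np.array(dep)[:,None]
def proj(m,P):
    T=np.linalg.inv(np.array(m["world_from_camera"]));P=np.atleast_2d(P)
    c=P@T[:3,:3].T+T[:3,3];k,D=K(m)
    return cv2.projectPoints((c*[1,-1,-1]).reshape(-1,1,3),np.zeros(3),np.zeros(3),k,D)[0].reshape(-1,2)
def save(n,im): cv2.imwrite(f"pics/{n}.png",im[:,:,::-1])
E
python3 - <<'E'
from h import *
import pickle
s=env.get_state();print(s)
o={}
for c in ["scene","top"]:
    m=env.camera_model(c);im,d=env.read_camera(c);save(c+"0",im);o[c]=(m,im,d);print(c,m)
pickle.dump(o,open("o0.pkl","wb"))
E
```

```text
pics
{'clock': 0.0, 'joint_pos': array([-1.43760919e+00,  3.14025311e-01,  4.49951686e-02,  1.30361090e+00,
       -3.06885637e-05,  1.43121793e+00]), 'qvel': array([-0.00092625,  0.00177224,  0.00072531,  0.0016523 ,  0.00088716,
        0.00025078]), 'tau': array([ 2.59586750e-04, -4.80629575e+01,  2.98531634e+01,  1.95407082e-02,
       -1.57505142e-04,  9.40271093e-06]), 'tcp_pos': array([ 0.15482801, -0.55323412,  0.23040133]), 'orientation': array([-0.09548623, -0.70053172, -0.0967907 ,  0.70054925]), 'wrist_force': array([ 0.69806292, -0.98204883, -0.34901266]), 'ft_torque': array([-0.00885566,  0.00720001,  0.01810798]), 'finger_gap': 0.08522218967070536}
scene {'vertical_fov': 55.522565428295806, 'cx': 280.08159788975036, 'cy': 205.00435872575747, 'D': array([-0.05614226,  0.        ,  0.        ,  0.        ,  0.        ]), 'world_from_camera': array([[-0.00213822, -0.60374508,  0.79717458,  1.22680813],
       [ 0.99996288, -0.00794502, -0.00333506,  0.0076193 ],
       [ 0.00834709,  0.79713785,  0.60373966,  0.61179514],
       [ 0.        ,  0.        ,  0.        ,  1.        ]])}
top {'vertical_fov': 56.03715624616725, 'cx': 270.22231482151454, 'cy': 211.688928206561, 'D': array([-0.0437436,  0.       ,  0.       ,  0.       ,  0.       ]), 'world_from_camera': array([[-3.45017592e-04,  9.91039335e-01, -1.33569899e-01,
         5.06383650e-01],
       [-9.99765029e-01,  2.55316498e-03,  2.15259835e-02,
         3.80135141e-02],
       [ 2.16741224e-02,  1.33545941e-01,  9.90805588e-01,
         7.78264769e-01],
       [ 0.00000000e+00,  0.00000000e+00,  0.00000000e+00,
         1.00000000e+00]])}
```

View pics/scene0.png

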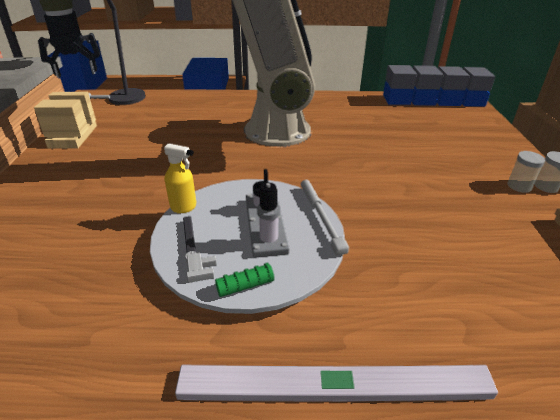

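View pics/top0.png

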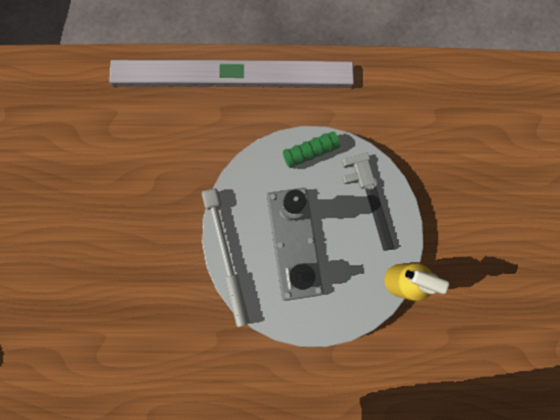

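Top view: the stand's base runs from about (268,190) to (322,298), with the mast and knob at (294,202) and the cap at (302,276). The spray bottle is at (408,282). In the scene view the mast stands on the near side.

```bash
python3 - <<'E'
from h import *
import pickle
o=pickle.load(open("o0.pkl","rb"))
for c,(x0,x1,y0,y1) in {"top":(240,440,130,320),"scene":(150,350,140,300)}.items():
    im=o[c][1][y0:y1,x0:x1]; save(c+"0z",cv2.resize(im,(800 if c=="scene" else 620,int((y1-y0)*(4 if c=="scene" else 3.1))),interpolation=cv2.INTER_CUBIC))
m,im,d=o["top"]
v,u=np.mgrid[0:420,0:560]; uv=np.c_[u.ravel(),v.ravel()]
P=bydepth(m,uv,d.ravel()).reshape(420,560,3)
print("tt z",P[300,330],P[240,330])
for zlo,zhi,name in [(.172,.21,"mount"),(.15,.172,"knobtop"),(.13,.16,"tab"),(.095,.12,"cap"),(.052,.068,"base")]:
    mask=(P[...,2]>zlo)&(P[...,2]<zhi); mask[:, :262]=0; mask[:,335:]=0; mask[:180]=0; mask[310:]=0
    n,l,s,ce=cv2.connectedComponentsWithStats(mask.astype(np.uint8))
    for i in range(1,n):
        if s[i,4]>25:
            q=P[l==i]; print(name,s[i],ce[i].round(1),q.mean(0).round(4),q.min(0).round(4),q.max(0).round(4))
            if name=="base":
                r=cv2.minAreaRect(np.argwhere(l==i)[:,::-1].astype(np.float32)); bp=cv2.boxPoints(r); print(r,onplane(m,bp,.06).round(4))
E
```

```text
tt z [ 0.44177705 -0.08836103  0.03937358] [ 0.55253505 -0.09031949  0.04002005]
mount [284 189  23  23 390] [295.1 199.9] [ 0.6048 -0.0129  0.1845] [ 0.5892 -0.0305  0.173 ] [0.6234 0.0037 0.1933]
knobtop [284 202  20  12  45] [291.2 209.5] [ 0.5931 -0.0086  0.162 ] [ 0.5889 -0.0273  0.1503] [0.6035 0.0033 0.1714]
tab [280 192  27  27 208] [290.1 209.5] [ 0.5966 -0.0086  0.1371] [ 0.5832 -0.0353  0.1311] [0.6262 0.008  0.1557]
tab [296 272   8  12  68] [299.5 277.5] [ 0.4863 -0.0223  0.1439] [ 0.4773 -0.028   0.1301] [ 0.495  -0.018   0.1484]
cap [289 264  27  26 462] [302.7 276. ] [ 0.4877 -0.0314  0.106 ] [ 0.466  -0.0525  0.095 ] [ 0.5078 -0.0089  0.1161]
base [ 267  187   57  114 3172] [294.  246.1] [ 0.5407 -0.0208  0.0601] [ 0.4434 -0.0729  0.0523] [0.6505 0.0283 0.0658]
((294.8496398925781, 243.49755859375), (109.72249603271484, 41.584774017333984), 81.46923065185547) [[ 6.393e-01  2.990e-02  6.000e-02]
 [ 6.513e-01 -4.650e-02  6.000e-02]
 [ 4.531e-01 -7.340e-02  6.000e-02]
 [ 4.425e-01  6.000e-04  6.000e-02]]
```

```bash
ls pics
```

```text
scene0.png
scene0z.png
top0.png
top0z.png
```

View pics/scene0z.png

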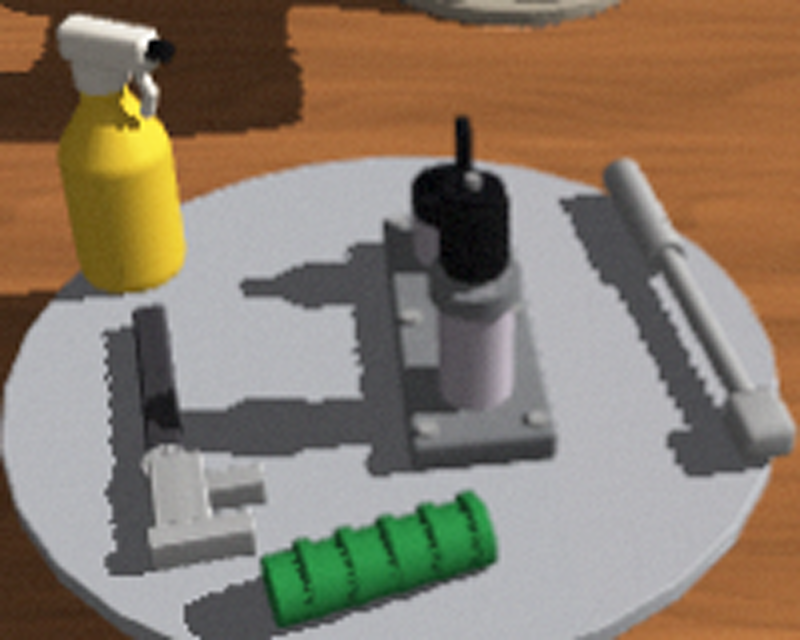

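View pics/top0z.png

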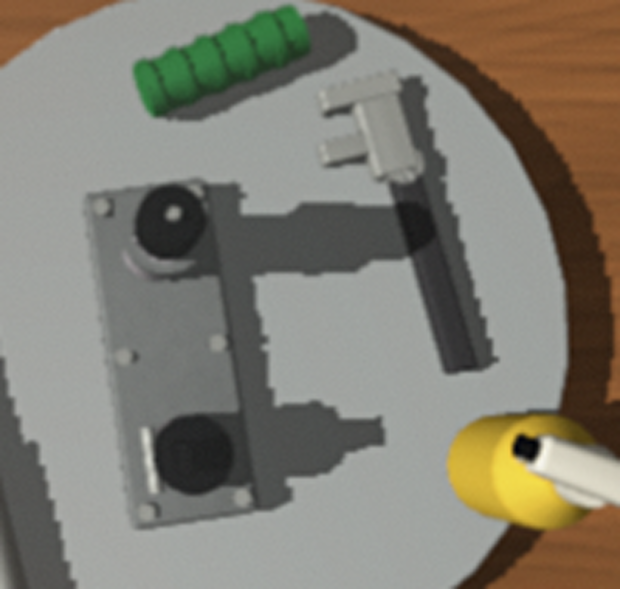

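```bash
python3 - <<'E'
from h import *
import pickle
o=pickle.load(open("o0.pkl","rb"))
m,im,d=o["top"]
bp=np.array([[.6393,.0299],[.6513,-.0465],[.4531,-.0734],[.4425,.0006]])
c=bp.mean(0);ey=(bp[0]+bp[1]-bp[2]-bp[3]);ey/=np.linalg.norm(ey);ex=np.array([ey[1],-ey[0]])
print("c",c,"ey",ey,"ang",np.degrees(np.arctan2(ey[1],ey[0])),"ex",ex)
print("mast",c+.06*ey,"well",c-.06*ey)
v,u=np.mgrid[0:420,0:560]; uv=np.c_[u.ravel(),v.ravel()]
P=bydepth(m,uv,d.ravel()).reshape(-1,3)
# stand frame of knob and tab, bystanders
def st(p): return np.c_[(p[:,:2]-c)@ex,(p[:,:2]-c)@ey,p[:,2]-.04]
q=st(P)
s=(P[:,2]>.13)&(np.abs(q[:,0])<.04)&(q[:,1]<0)&(q[:,1]>-.1);print("tab top st",q[s].mean(0),q[s].min(0),q[s].max(0))
s=(P[:,2]>.094)&(P[:,2]<.125)&(np.abs(q[:,0])<.04)&(q[:,1]<0)&(q[:,1]>-.1);print("cap st",q[s].mean(0),q[s].min(0),q[s].max(0))
s=(P[:,2]>.17)&(np.abs(q[:,0])<.04)&(q[:,1]>0);print("mount st",q[s].mean(0),q[s].min(0),q[s].max(0))
for n,(x0,x1,y0,y1) in dict(spray=(385,450,258,302),pw=(342,400,150,250),tw=(200,248,188,328),grip=(280,342,128,168)).items():
    mk=(u.ravel()>=x0)&(u.ravel()<x1)&(v.ravel()>=y0)&(v.ravel()<y1)&(P[:,2]>.046)
    print(n,P[mk].min(0).round(3),P[mk].max(0).round(3),"stand",q[mk].min(0).round(3),q[mk].max(0).round(3))
E
```

```text
c [ 0.54655 -0.02235] ey [0.99002954 0.1408599 ] ang 8.097607941355651 ex [ 0.1408599  -0.99002954]
mast [ 0.60595177 -0.01389841] well [ 0.48714823 -0.03080159]
tab top st [-0.00849911 -0.05960326  0.10387648] [-0.01200537 -0.06867391  0.09011062] [-0.00390796 -0.05079367  0.1083811 ]
cap st [-0.00069047 -0.05949722  0.0655842 ] [-0.02513608 -0.0815476   0.05404927] [ 0.0220301  -0.03858704  0.08485966]
mount st [-0.0012636   0.05884744  0.14432678] [-0.01759289  0.04342339  0.13015442] [0.01671237 0.07761308 0.15325469]
spray [ 0.449 -0.244  0.047] [0.509 0.038 0.778] stand [-0.065 -0.125  0.007] [ 0.212 -0.031  0.738]
pw [ 0.506 -0.205  0.046] [0.717 0.038 0.778] stand [-0.065 -0.036  0.006] [0.18  0.149 0.738]
tw [0.399 0.038 0.052] [0.647 0.148 0.778] stand [-0.157 -0.132  0.012] [-0.065  0.121  0.738]
grip [ 0.506 -0.11   0.047] [0.757 0.038 0.778] stand [-0.065 -0.031  0.007] [0.112 0.199 0.738]
```

```bash
cat >> h.py <<'E'
from scipy.spatial.transform import Rotation as R
c=np.array([.54655,-.02235]);ey=np.array([.99003,.14086]);ex=np.array([ey[1],-ey[0]])
def W(x,y,z): return np.r_[c+x*ex+y*ey,.04+z]
def tool():
    s=env.get_state();q=s["orientation"];return s,R.from_quat([q[1],q[2],q[3],q[0]]).as_matrix()
def to(*Ps):
    s,T=tool();print("t",round(s["clock"],2),"tcp",s["tcp_pos"].round(4),"F",s["wrist_force"].round(1),"gap",round(s["finger_gap"],4))
    y=T[:,1];print("tool y angle to stand ey (deg)",round(np.degrees(np.arctan2(y[:2]@ex,y[:2]@ey)),1),"x,z axes",T[:,0].round(3),T[:,2].round(3))
    for P in Ps: print("target",P.round(4),"offset cm",(T.T@(P-s["tcp_pos"])*100).round(2),"now in stand mm",(np.r_[(s["tcp_pos"][:2]-c)@ex,(s["tcp_pos"][:2]-c)@ey]*1000).round(1))
E
python3 - <<'E'
from h import *
to(W(.03,-.06,.22),W(.03,-.06,.083))
import pickle
m,im,d=pickle.load(open("o0.pkl","rb"))["top"]
hs=cv2.cvtColor(im,cv2.COLOR_RGB2HSV)
mk=((hs[...,0]>20)&(hs[...,0]<35)&(hs[...,1]>150)&(hs[...,2]>120)).astype(np.uint8)
v,u=np.nonzero(mk);P=bydepth(m,np.c_[u,v],d[v,u]);P=P[(P[:,2]<.3)&(P[:,2]>.05)];print("bottle",P.min(0),P.max(0))
s=np.abs(u-428)<22;v2,u2=np.mgrid[265:298,405:452];P=bydepth(m,np.c_[u2.ravel(),v2.ravel()],d[v2,u2].ravel());P=P[P[:,2]>.15];print("head",P.min(0),P.max(0))
E
```

```text
t 0.1 tcp [ 0.1548 -0.5533  0.2305] F [-0.1 -0.4 -0.2] gap 0.085
tool y angle to stand ey (deg) 82.5 x,z axes [-0.     0.002 -1.   ] [-0.963 -0.269 -0.   ]
target [ 0.4914 -0.0605  0.26  ] offset cm [ -2.88 -38.39 -45.68] now in stand mm [ 470.5 -462.6]
target [ 0.4914 -0.0605  0.123 ] offset cm [ 10.82 -38.37 -45.68] now in stand mm [ 470.5 -462.6]
bottle [ 0.44960911 -0.22753702  0.05029512] [ 0.50719841 -0.17571964  0.19052002]
head [ 0.462855   -0.23708588  0.1501937 ] [0.50638365 0.03801351 0.77826477]
```

Request:
servo_tool --increments '[{"offset":[-1,-2.5,-3],"yaw":0},{"offset":[-2,-5.5,-6.5],"yaw":0},{"offset":[-3,-8.5,-10],"yaw":0},{"offset":[-3,-11.5,-13.5],"yaw":0},{"offset":[-3,-14.5,-17],"yaw":0},{"offset":[-3,-17.5,-20.5],"yaw":0},{"offset":[-3,-20.5,-24],"yaw":0},{"offset":[-3,-23.5,-27.5],"yaw":0}]' --claw 0 --force 60

```text
clock: 0.9
tcp_pos: [0.3569, -0.2516, 0.2611]
orientation: [-0.096, -0.701, -0.096, 0.701]
wrist_force: [0.2, -0.2, 0.1]
finger_gap: 0.0
```

```bash
python3 - <<'E'
from h import *
print(env.get_state()["joint_pos"].round(3))
to(W(.03,-.06,.22))
E
```

```text
[-0.798  0.037 -0.218  1.316  0.     2.071]
t 0.9 tcp [ 0.3569 -0.2516  0.2611] F [ 0.2 -0.2  0.1] gap 0.0
tool y angle to stand ey (deg) 82.5 x,z axes [-0.  0. -1.] [-0.963 -0.269  0.   ]
target [ 0.4914 -0.0605  0.26  ] offset cm [  0.11 -14.79 -18.09] now in stand mm [ 200.2 -220. ]
```

Request:
servo_tool --increments '[{"offset":[0,-2.5,-3],"yaw":-8},{"offset":[0,-5.5,-6.6],"yaw":-16},{"offset":[0,-8.4,-10.2],"yaw":-24},{"offset":[0,-11,-13.5],"yaw":-32},{"offset":[0,-13.5,-16.5],"yaw":-40},{"offset":[0,-14.8,-18.1],"yaw":-48},{"offset":[0,-14.8,-18.1],"yaw":-56},{"offset":[0,-14.8,-18.1],"yaw":-64}]'

```text
clock: 1.7
tcp_pos: [0.491, -0.061, 0.2606]
orientation: [-0.455, -0.541, -0.455, 0.542]
wrist_force: [0.7, 0.6, 0.3]
finger_gap: 0.0002
```

```bash
python3 - <<'E'
from h import *
print(env.get_state()["joint_pos"].round(3))
to(W(.03,-.06,.22),W(.03,-.06,.083))
m=env.camera_model("wrist");im,d=env.read_camera("wrist");save("w1",im)
E
```

```text
[-0.286  0.151 -0.092  1.329 -0.     1.458]
t 1.7 tcp [ 0.491  -0.061   0.2606] F [0.7 0.6 0.3] gap 0.0002
tool y angle to stand ey (deg) 18.0 x,z axes [-0.001  0.    -1.   ] [-0.172 -0.985  0.   ]
target [ 0.4914 -0.0605  0.26  ] offset cm [ 0.06  0.03 -0.06] now in stand mm [ 30.4 -60.5]
target [ 0.4914 -0.0605  0.123 ] offset cm [13.76  0.05 -0.06] now in stand mm [ 30.4 -60.5]
```

View pics/w1.png

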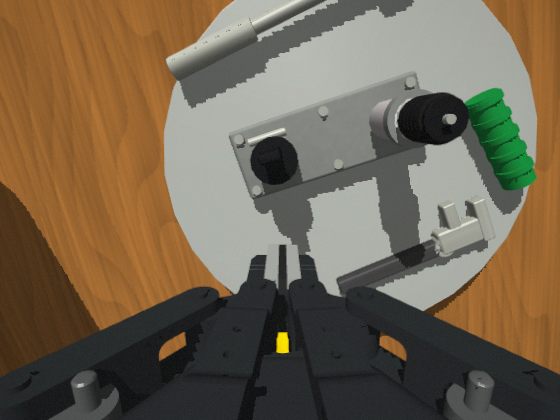

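Request:
servo_tool --increments '[{"offset":[2,0,0],"yaw":-6},{"offset":[5,0,0],"yaw":-12},{"offset":[8,0,0],"yaw":-18},{"offset":[11,0,0],"yaw":-18},{"offset":[13,0,0],"yaw":-18},{"offset":[13.7,0,0],"yaw":-18},{"offset":[13.7,0,0],"yaw":-18},{"offset":[13.7,0,0],"yaw":-18}]'

```text
clock: 2.55
tcp_pos: [0.4915, -0.0623, 0.1252]
orientation: [0.532, 0.466, 0.532, -0.466]
wrist_force: [-0.5, -1.0, 0.4]
finger_gap: -0.0001
```

```bash
python3 - <<'E'
from h import *
to(W(-.095,-.06,.083))
im,d=env.read_camera("top");save("t2",im[130:330,220:480].repeat(3,0).repeat(3,1)[:600])
E
```

```text
t 2.55 tcp [ 0.4915 -0.0623  0.1252] F [-0.5 -1.   0.4] gap -0.0001
tool y angle to stand ey (deg) 0.5 x,z axes [ 0.001 -0.    -1.   ] [ 0.132 -0.991  0.001]
target [0.4738 0.0633 0.123 ] offset cm [  0.21  -0.1  -12.68] now in stand mm [ 31.8 -60.2]
```

View pics/t2.png

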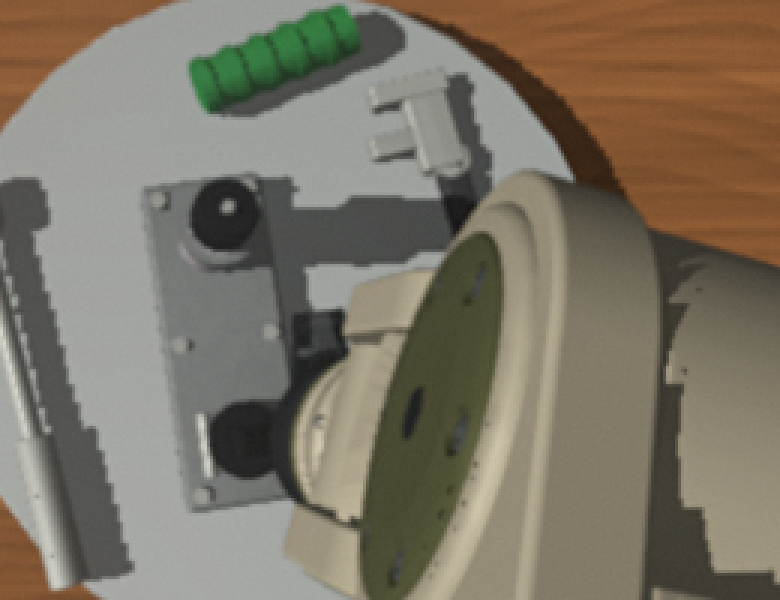

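Request:
servo_tool --increments '[{"offset":[0.2,0,-1.3],"yaw":0},{"offset":[0.2,0,-2.6],"yaw":0},{"offset":[0.2,0,-4],"yaw":0},{"offset":[0.2,0,-5.4],"yaw":0},{"offset":[0.2,0,-6.8],"yaw":0},{"offset":[0.2,0,-8.2],"yaw":0},{"offset":[0.2,0,-9.5],"yaw":0},{"offset":[0.2,0,-10.6],"yaw":0}]'

```text
clock: 3.4
tcp_pos: [0.4765, 0.0443, 0.1222]
orientation: [0.532, 0.465, 0.532, -0.465]
wrist_force: [0.0, 0.1, -0.5]
finger_gap: -0.0001
```

```bash
python3 - <<'E'
from h import *
to(W(-.074,-.06,.083))
im,d=env.read_camera("scene");save("s3",cv2.resize(im[140:300,150:350],(800,640))[:600])
E
```

```text
t 3.4 tcp [0.4765 0.0443 0.1222] F [ 0.   0.1 -0.5] gap -0.0001
tool y angle to stand ey (deg) 0.4 x,z axes [-0. -0. -1.] [ 0.133 -0.991  0.   ]
target [0.4767 0.0425 0.123 ] offset cm [-0.08 -0.    0.18] now in stand mm [-75.8 -60. ]
```

View pics/s3.png

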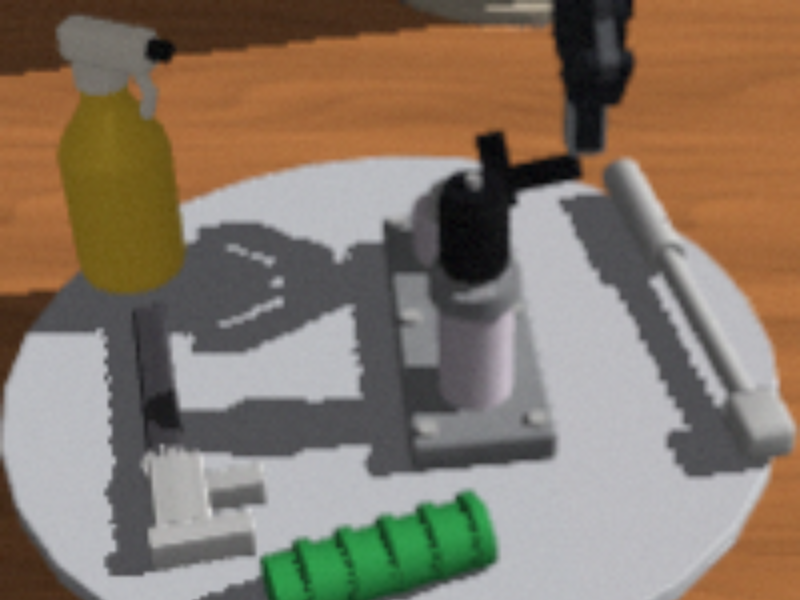

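Request:
servo_tool --increments '[{"offset":[-1.5,0,0],"yaw":0},{"offset":[-4,0,0],"yaw":0},{"offset":[-6.5,0,0],"yaw":0},{"offset":[-7.5,0,0],"yaw":0},{"offset":[-7.5,0,0],"yaw":0},{"offset":[-7.5,0,0],"yaw":0},{"offset":[-7.5,0,0],"yaw":0},{"offset":[-7.5,0,0],"yaw":0}]'

```text
clock: 4.25
tcp_pos: [0.476, 0.043, 0.1961]
orientation: [0.532, 0.465, 0.533, -0.466]
wrist_force: [-0.0, -0.6, -0.4]
finger_gap: -0.0001
```

```bash
python3 - <<'E'
from h import *
to(W(0,-.06,.14),W(0,-.06,.066))
im,d=env.read_camera("scene");save("s4",cv2.resize(im[140:300,150:350],(800,640))[:600])
E
```

```text
t 4.25 tcp [0.476  0.043  0.1961] F [-0.  -0.6 -0.4] gap -0.0001
tool y angle to stand ey (deg) 0.5 x,z axes [-0.002  0.    -1.   ] [ 0.133 -0.991 -0.   ]
target [ 0.4871 -0.0308  0.18  ] offset cm [1.6  0.12 7.46] now in stand mm [-74.6 -60.6]
target [ 0.4871 -0.0308  0.106 ] offset cm [9.   0.14 7.46] now in stand mm [-74.6 -60.6]
```

View pics/s4.png

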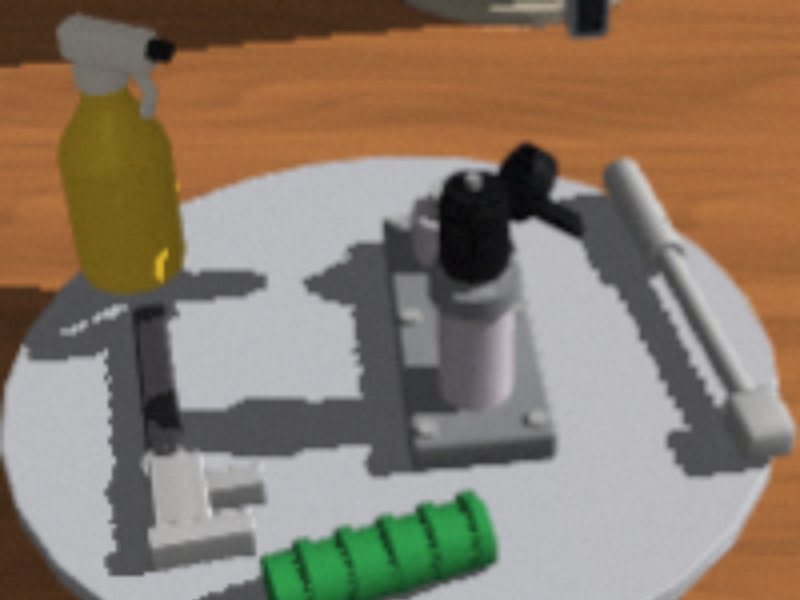

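Request:
servo_tool --increments '[{"offset":[0,0.1,2.5],"yaw":0},{"offset":[0,0.1,5.5],"yaw":0},{"offset":[0,0.1,7.5],"yaw":0},{"offset":[2,0.1,7.5],"yaw":0},{"offset":[5,0.1,7.5],"yaw":0},{"offset":[7,0.1,7.5],"yaw":0},{"offset":[8.5,0.1,7.5],"yaw":0},{"offset":[8.5,0.1,7.5],"yaw":0}]'

```text
clock: 5.1
tcp_pos: [0.4856, -0.0308, 0.1097]
orientation: [0.53, 0.465, 0.534, -0.467]
wrist_force: [0.2, -0.4, -0.5]
finger_gap: -0.0004
```

```bash
python3 - <<'E'
from h import *
to(W(0,-.06,.062),W(0,-.06,.055))
im,d=env.read_camera("scene");save("s5",cv2.resize(im[140:300,150:350],(800,640))[:600])
im,d=env.read_camera("wrist");save("w5",im)
E
```

```text
t 5.1 tcp [ 0.4856 -0.0308  0.1097] F [ 0.2 -0.4 -0.5] gap -0.0004
tool y angle to stand ey (deg) 0.5 x,z axes [-0.005  0.001 -1.   ] [ 0.133 -0.991 -0.002]
target [ 0.4871 -0.0308  0.102 ] offset cm [0.77 0.16 0.02] now in stand mm [ -0.2 -61.5]
target [ 0.4871 -0.0308  0.095 ] offset cm [1.47 0.16 0.02] now in stand mm [ -0.2 -61.5]
```

View pics/w5.png

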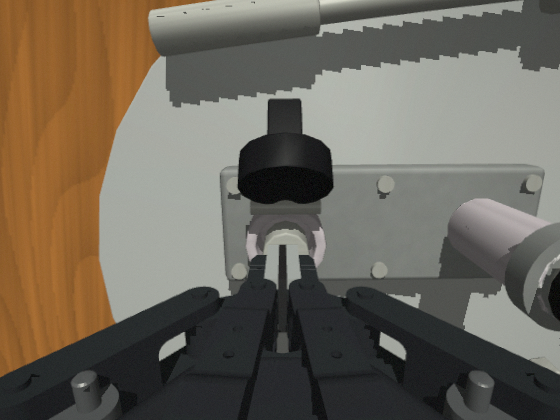

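View pics/s5.png

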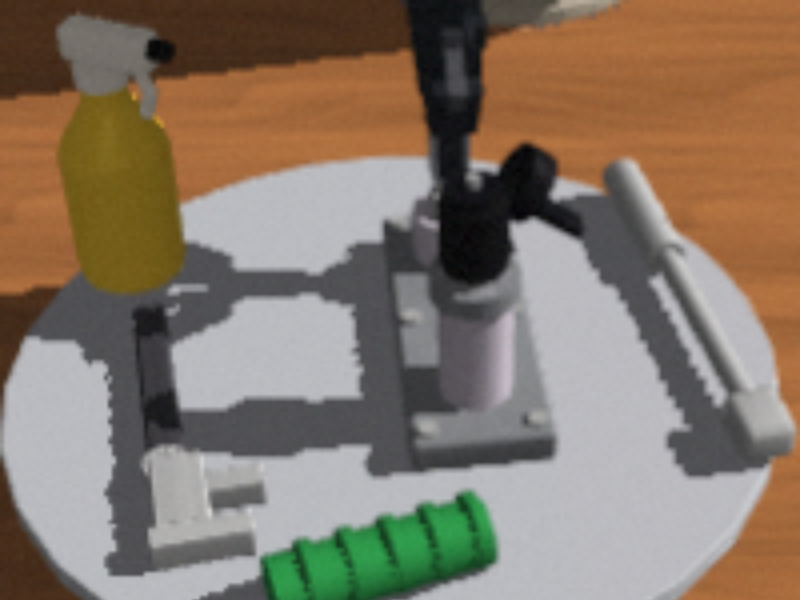

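The fingertips sit over the steel button (wrist picture at about (285,243)) and the cap hangs open at (285,150). Next I press.

Request:
servo_tool --increments '[{"offset":[0.3,0.1,0],"yaw":0},{"offset":[0.6,0.1,0],"yaw":0},{"offset":[0.9,0.1,0],"yaw":0},{"offset":[1.1,0.1,0],"yaw":0},{"offset":[1.3,0.1,0],"yaw":0},{"offset":[1.4,0.1,0],"yaw":0},{"offset":[1.5,0.1,0],"yaw":0},{"offset":[1.5,0.1,0],"yaw":0}]'

```text
clock: 6.0
tcp_pos: [0.4889, -0.0311, 0.0973]
orientation: [0.532, 0.466, 0.532, -0.466]
wrist_force: [-0.6, -0.2, 2.2]
finger_gap: 0.0001
```

Request:
servo_tool --increments '[{"offset":[0.1,0,0],"yaw":0},{"offset":[0.2,0,0],"yaw":0},{"offset":[0.3,0,0],"yaw":0},{"offset":[0.3,0,0],"yaw":0},{"offset":[0.3,0,0],"yaw":0},{"offset":[0.3,0,0],"yaw":0},{"offset":[0.3,0,0],"yaw":0},{"offset":[0.3,0,0],"yaw":0}]'

```text
clock: 6.8
tcp_pos: [0.489, -0.0311, 0.0959]
orientation: [0.533, 0.466, 0.532, -0.465]
wrist_force: [-4.0, 1.6, 15.8]
finger_gap: -0.0001
```

The force rose to 16 N at z = 0.096, so the button is against its hard stop. Next I rise clear.

Request:
servo_tool --increments '[{"offset":[-1.5,0,0],"yaw":0},{"offset":[-5,0,0],"yaw":0},{"offset":[-9,0,0],"yaw":0},{"offset":[-12.5,0,0],"yaw":0},{"offset":[-14.5,0,0],"yaw":0},{"offset":[-14.5,4,0],"yaw":0},{"offset":[-14.5,8,0],"yaw":0},{"offset":[-14.5,11,0],"yaw":0}]'

```text
clock: 7.6
tcp_pos: [0.5996, -0.0163, 0.239]
orientation: [0.532, 0.466, 0.532, -0.466]
wrist_force: [-0.5, -0.7, -0.4]
finger_gap: -0.0
```

```bash
python3 - <<'E'
from h import *
im,d=env.read_camera("scene");save("s6",cv2.resize(im[140:300,150:350],(800,640))[:600])
m=env.camera_model("wrist");im,d=env.read_camera("wrist");save("w6",im)
to(W(0,.06,.2),W(0,.06,.1))
import pickle;pickle.dump((m,im,d),open("w6.pkl","wb"))
E
```

```text
t 7.7 tcp [ 0.6006 -0.0163  0.2374] F [-0.4 -0.4 -0.1] gap 0.0003
tool y angle to stand ey (deg) 0.4 x,z axes [-0.  0. -1.] [ 0.134 -0.991 -0.   ]
target [ 0.606  -0.0139  0.24  ] offset cm [-0.26  0.57 -0.16] now in stand mm [ 1.6 54.3]
target [ 0.606  -0.0139  0.14  ] offset cm [ 9.74  0.57 -0.16] now in stand mm [ 1.6 54.3]
```

View pics/w6.png

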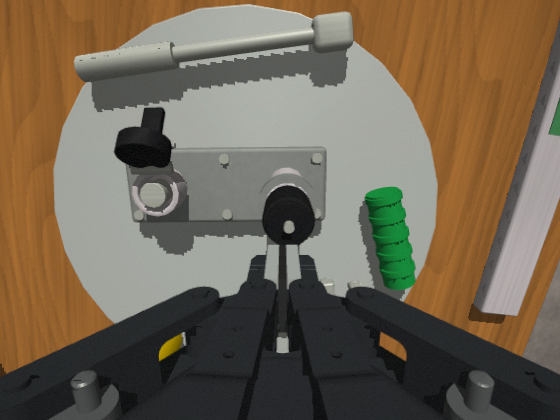

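View pics/s6.png

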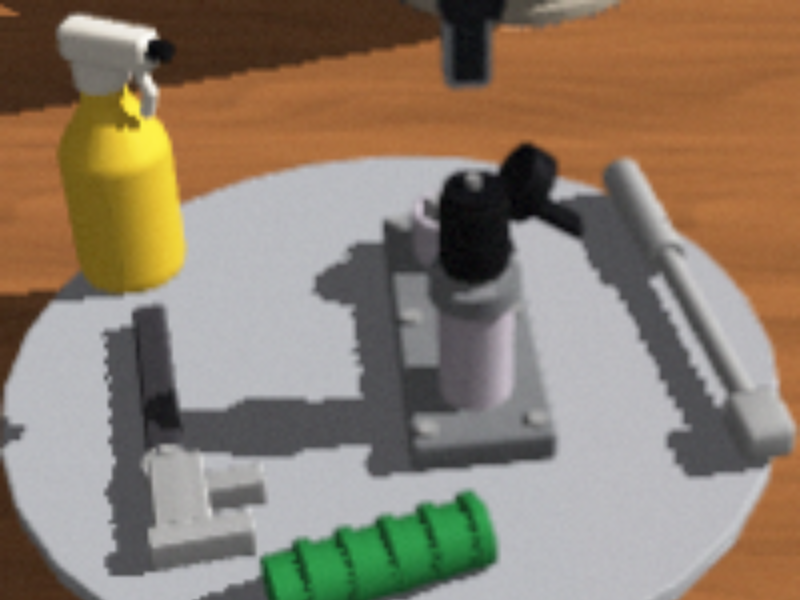

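Wrist view: the knob's screw is at (289,228), the button at (155,193) inside the tube rim, and the cap is open at (143,145).

```bash
python3 - <<'E'
from h import *
import pickle
m,im,d=pickle.load(open("w6.pkl","rb"))
p=onplane(m,[[289,227]],.191)[0];print(p,(p[:2]-c)@ex,(p[:2]-c)@ey)
v,u=np.mgrid[188:200,148:162];q=bydepth(m,np.c_[u.ravel(),v.ravel()],d[v,u].ravel());print("button",np.median(q,0),q.std(0))
E
```

```text
[ 0.60860437 -0.01325672  0.191     ] -0.0002616413984575846 0.0627165694118336
button [ 0.49166105 -0.02875473  0.09696673] [0.00363524 0.00322645 0.00070194]
```

Request:
servo_tool --increments '[{"offset":[0,0.4,-0.1],"yaw":0},{"offset":[0,0.6,-0.2],"yaw":0},{"offset":[0,0.6,-0.2],"yaw":0},{"offset":[0,0.6,-0.2],"yaw":0},{"offset":[1,0.6,-0.2],"yaw":0},{"offset":[2,0.6,-0.2],"yaw":0},{"offset":[3,0.6,-0.2],"yaw":0},{"offset":[3,0.6,-0.2],"yaw":0}]' --claw 1

```text
clock: 8.5
tcp_pos: [0.602, -0.0136, 0.2068]
orientation: [0.531, 0.465, 0.533, -0.466]
wrist_force: [-0.0, -0.8, -0.7]
finger_gap: 0.0852
```

```bash
python3 - <<'E'
from h import *
to(W(0,.061,.1))
E
```

```text
t 8.5 tcp [ 0.602  -0.0136  0.2068] F [-0.  -0.8 -0.7] gap 0.0852
tool y angle to stand ey (deg) 0.5 x,z axes [-0.004  0.    -1.   ] [ 0.133 -0.991 -0.001]
target [ 0.6069 -0.0138  0.14  ] offset cm [6.68 0.51 0.09] now in stand mm [-0.9 56.2]
```

Request:
servo_tool --increments '[{"offset":[1.5,0.4,0.1],"yaw":0},{"offset":[3,0.4,0.1],"yaw":0},{"offset":[4.5,0.4,0.1],"yaw":0},{"offset":[5.5,0.4,0.1],"yaw":0},{"offset":[6.3,0.4,0.1],"yaw":0},{"offset":[6.8,0.4,0.1],"yaw":0},{"offset":[6.8,0.4,0.1],"yaw":0},{"offset":[6.8,0.4,0.1],"yaw":0}]'

```text
clock: 9.3
tcp_pos: [0.6078, -0.0142, 0.1417]
orientation: [0.532, 0.466, 0.532, -0.466]
wrist_force: [0.4, 0.7, -0.2]
finger_gap: 0.0853
```

```bash
python3 - <<'E'
from h import *
to(W(0,.061,.1))
im,d=env.read_camera("scene");save("s7",cv2.resize(im[120:280,180:380],(800,640))[:600])
E
```

```text
t 9.3 tcp [ 0.6078 -0.0142  0.1417] F [ 0.4  0.7 -0.2] gap 0.0853
tool y angle to stand ey (deg) 0.5 x,z axes [ 0.001 -0.    -1.   ] [ 0.133 -0.991  0.   ]
target [ 0.6069 -0.0138  0.14  ] offset cm [ 0.17 -0.08 -0.06] now in stand mm [ 0.6 61.8]
```

View pics/s7.png

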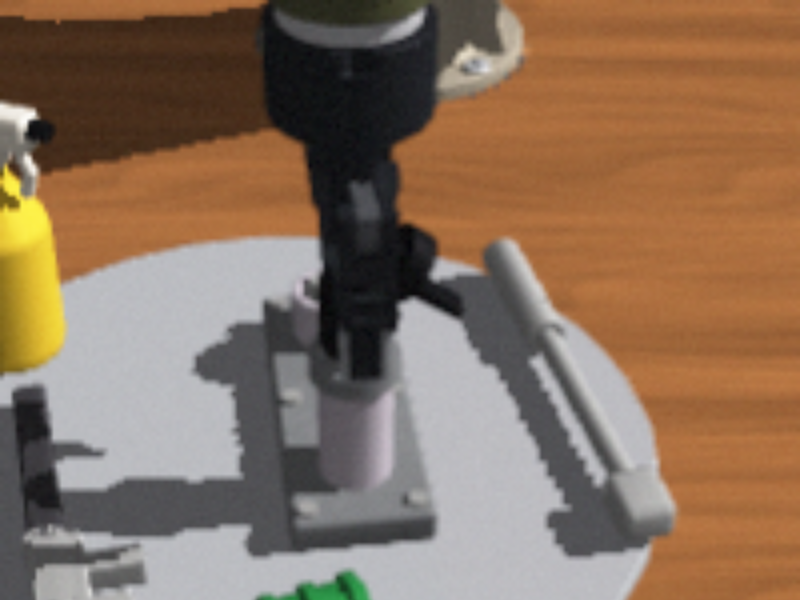

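The open fingers straddle the knob, one of them visible in front at about (365,345). Next I close.

Request:
servo_tool --increments '[{"offset":[0.1,0,0],"yaw":0},{"offset":[0.1,0,0],"yaw":0},{"offset":[0.1,0,0],"yaw":0},{"offset":[0.1,0,0],"yaw":0},{"offset":[0.1,0,0],"yaw":0},{"offset":[0.1,0,0],"yaw":0},{"offset":[0.1,0,0],"yaw":0},{"offset":[0.1,0,0],"yaw":0}]' --claw 0 --force 70

```text
clock: 10.15
tcp_pos: [0.6071, -0.0142, 0.1408]
orientation: [0.532, 0.465, 0.532, -0.466]
wrist_force: [-4.1, 0.5, 6.3]
finger_gap: 0.033
```

Request:
servo_tool --increments '[{"offset":[-0.4,0,0],"yaw":0},{"offset":[-1,0,0],"yaw":0},{"offset":[-1.7,0,0],"yaw":0},{"offset":[-2.4,0,0],"yaw":0},{"offset":[-3.1,0,0],"yaw":0},{"offset":[-3.8,0,0],"yaw":0},{"offset":[-4.5,0,0],"yaw":0},{"offset":[-5.2,0,0],"yaw":0}]'

```text
clock: 10.95
tcp_pos: [0.6072, -0.0142, 0.1928]
orientation: [0.532, 0.465, 0.532, -0.466]
wrist_force: [-2.2, -1.8, -5.4]
finger_gap: 0.0325
```

```bash
python3 - <<'E'
from h import *
to(W(0,.061,.22))
im,d=env.read_camera("scene");save("s8",cv2.resize(im[100:280,180:380],(660,594)))
E
```

```text
t 10.95 tcp [ 0.6072 -0.0142  0.1928] F [-2.2 -1.8 -5.4] gap 0.0325
tool y angle to stand ey (deg) 0.5 x,z axes [-0.001 -0.    -1.   ] [ 0.133 -0.991  0.   ]
target [ 0.6069 -0.0138  0.26  ] offset cm [-6.72 -0.02 -0.05] now in stand mm [ 0.5 61.2]
```

View pics/s8.png

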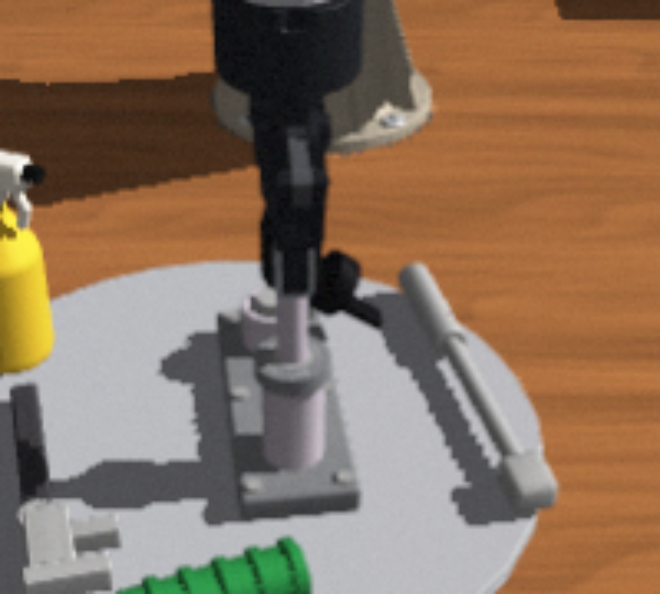

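The mast is coming out: the inner tube shows at about (293,330) with a pull of about 5 N. I keep pulling.

Request:
servo_tool --increments '[{"offset":[-0.6,0,0],"yaw":0},{"offset":[-1.2,0,0],"yaw":0},{"offset":[-1.9,0,0],"yaw":0},{"offset":[-2.6,0,0],"yaw":0},{"offset":[-3.4,0,0],"yaw":0},{"offset":[-4.2,0,0],"yaw":0},{"offset":[-5,0,0],"yaw":0},{"offset":[-5.6,0,0],"yaw":0}]'

```text
clock: 11.8
tcp_pos: [0.6072, -0.0142, 0.249]
orientation: [0.532, 0.465, 0.532, -0.466]
wrist_force: [-2.6, -2.4, -11.8]
finger_gap: 0.0324
```

Request:
servo_tool --increments '[{"offset":[-0.4,0,0],"yaw":0},{"offset":[-0.8,0,0],"yaw":0},{"offset":[-1.0,0,0],"yaw":0},{"offset":[-1.1,0,0],"yaw":0},{"offset":[-1.2,0,0],"yaw":0},{"offset":[-1.3,0,0],"yaw":0},{"offset":[-1.3,0,0],"yaw":0},{"offset":[-1.3,0,0],"yaw":0}]'

```text
clock: 12.6
tcp_pos: [0.6073, -0.0142, 0.261]
orientation: [0.532, 0.465, 0.532, -0.466]
wrist_force: [-5.3, -2.4, -11.6]
finger_gap: 0.0323
```

Request:
servo_tool --increments '[{"offset":[-0.05,0,0],"yaw":0},{"offset":[-0.1,0,0],"yaw":0},{"offset":[-0.15,0,0],"yaw":0},{"offset":[-0.2,0,0],"yaw":0},{"offset":[-0.2,0,0],"yaw":0},{"offset":[-0.2,0,0],"yaw":0},{"offset":[-0.2,0,0],"yaw":0},{"offset":[-0.2,0,0],"yaw":0}]'

```text
clock: 13.4
tcp_pos: [0.6072, -0.0141, 0.2612]
orientation: [0.531, 0.465, 0.533, -0.466]
wrist_force: [-1.9, -3.0, -25.2]
finger_gap: 0.0324
```

```bash
python3 - <<'E'
from h import *
to(W(0,.061,.22))
m=env.camera_model("scene");im,d=env.read_camera("scene");save("s9",cv2.resize(im[60:280,170:390],(600,600)))
import pickle;pickle.dump((m,im,d),open("s9.pkl","wb"))
E
```

```text
t 13.4 tcp [ 0.6072 -0.0141  0.2612] F [ -1.9  -3.  -25.2] gap 0.0324
tool y angle to stand ey (deg) 0.5 x,z axes [-0.003  0.    -1.   ] [ 0.133 -0.991 -0.001]
target [ 0.6069 -0.0138  0.26  ] offset cm [ 0.12 -0.02 -0.04] now in stand mm [ 0.4 61.2]
```

View pics/s9.png

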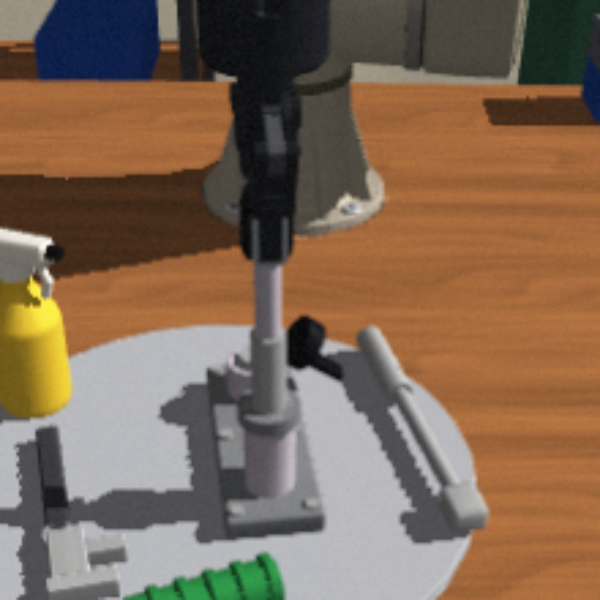

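Request:
servo_tool --increments '[{"offset":[0,0,0],"yaw":0},{"offset":[0,0,0],"yaw":0},{"offset":[0,0,0],"yaw":0},{"offset":[0,0,0],"yaw":0},{"offset":[0,0,0],"yaw":0},{"offset":[0,0,0],"yaw":0},{"offset":[0,0,0],"yaw":0},{"offset":[0,0,0],"yaw":0}]'

```text
clock: 14.25
tcp_pos: [0.6072, -0.0141, 0.2612]
orientation: [0.531, 0.465, 0.533, -0.466]
wrist_force: [-1.9, -1.8, -24.7]
finger_gap: 0.0326
```

```bash
python3 - <<'E'
from h import *
import pickle
m,im,d=pickle.load(open("s9.pkl","rb"))
to(W(0,.06,.22))
for z in (.095,.155,.219): print(z,proj(m,W(0,.06,z)).round(1))
col=268
for r in range(150,214,2): print(r,im[r,266:272].mean((0,1)).round(0),bydepth(m,[[269,r]],[d[r,269]])[0].round(3))
im,d=env.read_camera("top");save("t9",im)
E
```

```text
t 14.25 tcp [ 0.6072 -0.0141  0.2612] F [ -1.9  -1.8 -24.7] gap 0.0326
tool y angle to stand ey (deg) 0.5 x,z axes [-0.003  0.    -1.   ] [ 0.133 -0.991 -0.001]
target [ 0.606  -0.0139  0.26  ] offset cm [ 0.12 -0.12 -0.04] now in stand mm [ 0.4 61.2]
0.095 [[267.8 207.6]]
0.155 [[267.4 182.2]]
0.219 [[267.1 152.2]]
150 18.0 [ 0.636 -0.01   0.28 ]
152 18.0 [ 0.633 -0.01   0.275]
154 16.0 [ 0.638 -0.01   0.274]
156 61.0 [ 0.63  -0.01   0.265]
158 99.0 [ 0.617 -0.01   0.254]
160 117.0 [ 0.614 -0.01   0.248]
162 116.0 [ 0.616 -0.01   0.245]
164 115.0 [ 0.616 -0.01   0.24 ]
166 115.0 [ 0.615 -0.01   0.236]
168 114.0 [ 0.617 -0.01   0.233]
170 115.0 [ 0.616 -0.01   0.228]
172 114.0 [ 0.617 -0.01   0.225]
174 113.0 [ 0.615 -0.011  0.219]
176 114.0 [ 0.615 -0.011  0.215]
178 113.0 [ 0.615 -0.011  0.21 ]
180 112.0 [ 0.616 -0.011  0.207]
182 112.0 [ 0.617 -0.011  0.203]
184 131.0 [ 0.616 -0.011  0.198]
186 106.0 [ 0.619 -0.011  0.196]
188 94.0 [ 0.62  -0.011  0.191]
190 94.0 [ 0.621 -0.011  0.188]
192 92.0 [ 0.62  -0.011  0.183]
194 93.0 [ 0.62  -0.011  0.178]
196 92.0 [ 0.621 -0.011  0.174]
198 93.0 [ 0.62  -0.011  0.169]
200 93.0 [ 0.619 -0.011  0.163]
202 93.0 [ 0.619 -0.011  0.158]
204 91.0 [ 0.618 -0.011  0.153]
206 92.0 [ 0.619 -0.011  0.149]
208 91.0 [ 0.62  -0.011  0.145]
210 91.0 [ 0.618 -0.011  0.139]
212 123.0 [ 0.619 -0.011  0.135]
```

View pics/t9.png

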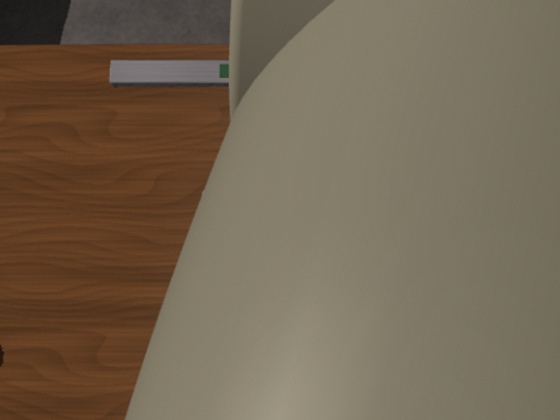

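The middle tube's top is at z ≈ 0.197 m, as expected for the second stop. The pull holds steady at 25 N with no slip. The top camera is blocked by the arm; the scene view shows the cap open and the four bystanders in place.

```bash
python3 -c "
from h import *
print(env.hand_in()); to()"
```

```text
the job is handed in; nothing more can be done
None
the job is handed in; nothing more can be done
```

The mast is up at the second stop and the job was handed in at about 14.3 s of the 48 s allowed; the hand-in reports no verdict. I pushed the cap open by its tab, pressed the button, then gripped the knob at 70 N and pulled it straight up.

**What the last checks showed:**
- **Button:** it met its stop at z = 0.096 m with 16 N of push. Wrist depth later read its top at 0.097 m, against 0.102 m unpressed.
- **Mast:** the tool rose 120.4 mm. The pull climbed from about 12 N to a steady 25 N with no further rise or slip.
- **Tubes:** the middle tube's top measured about 0.197 m, where 0.195 m was expected.
- **Cap and other things:** in the last scene picture, the cap was open and the bystanders in view looked unmoved. I judged that by eye and did not measure it.

**Checks that fell short:** the last top-camera picture was blocked by the arm, so it could not confirm the bystanders. The state after hand-in could not be read either. The stand's fitted frame and the wrist view disagreed by about 3 mm on the mast position, and I aimed between the two.

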